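Dip-gauge the enamel can

ROBOT

A 7-joint arm with a two-finger parallel gripper is mounted at the origin on the work surface. World frame = base frame: x ahead of the robot, y to its left, z up, the work surface at z = 0. Lengths are in m, angles in rad, forces in N, time in s.
With the tool pointing down it reaches from about 0.4 to 0.85 m from the base axis. Payload 10.4 kg.
Tool frame: the origin (TCP) lies midway between the tips of the shut fingers; the grasp point (between the pads) lies 19 mm behind it (manip.grasp_offset is the distance from the TCP to the grasp point, in m); z points along the fingers, y is the line along which they close (so a half turn about z gives the same grasp; the last joint's range is limited). The gripper opens to 85 mm and grips with 20 to 120 N. Pads are 22 mm wide; open, the fingers measure 114 mm over their backs; the gripper's body (76 mm by 85 mm) begins 54 mm behind the grasp point. The pads swing forward as they close: fully open they stand 13 mm farther back than shut.
Start: joints at [-1.242, 0.332, -0.065, 1.46, 0.022, 1.35, -0.088], TCP at [0.215, 0.587, 0.208] pointing down, gripper open.
Joint ranges: [-2.6, 2.6], [-0.5, 2.12], [-1.47, 1.34], [0.16, 2.42], [-1.27, 4.41], [0.06, 2.06], [-2.6, 2.6]. Speed limits (rad/s): [2.22, 2.22, 2.79, 2.79, 3.14, 3.14, 3.14].

INTERFACE

Orientations are given as a unit quaternion [x, y, z, w].
In Python, from workcell import manip, camrig gives the robot as it stands (manip), with the cameras (camrig).
- The arm moves only by the shell command python3 jog.py 'ROWS' [FORCE]. ROWS is rows parted by semicolons, their numbers by spaces, 1 to 20 of them, each of 7 numbers: a rotation vector rx, ry, rz in rad, then dx, dy, dz in m, then the opening from 0.0 (shut) to 1.0 (fully open); each row is the pose to reach, as a shift and turn from the pose commanded when the command began, along the tool's axes at that moment; what a row does not reach only later rows make up. A row lasts 1/8 s, in which the tool goes at most 0.0625 m and 0.188 rad, less where a joint would pass 70% of its speed; a pose out of reach is approached as far as the arm can. The fingers move at their own pace and stop on an object; FORCE is the grip in N (left out, the last holds). Time passes only in rows, so rows that do not move let the fingers close. It prints the time, the measured TCP pose, the force, the opening and the grip force at its end.
- manip.get_obs(): the state, without advancing time (a new reading comes with each control period).
- camrig.camera(name): name is "side" or "top"; returns the picture (480x640x3 uint8, blue, green, red); there is no depth.
- camrig.calibration(name): a dict with "fx", "fy", "cx", "cy" (pixels), "world_from_camera" (4x4, takes a point from camera to world coordinates). Camera axes: x right, y up, looking along -z (the intrinsics and any distortion apply to the point x, -y, -z); pixel columns grow to the right and rows downward; lengths in m; the calibration is good to about 2 mm. A picture is of the moment at which its call begins. calibration takes no time and is no camera call.
- manip.hand_in(): hands the job in; it is judged then, once.
The state is a dict: "clock": time; "joint_pos": joint angles; "joint_velocities": joint speeds; "tau": joint torques, N m; "position": TCP position; "ee_rot": TCP orientation; "ft_force": force on the tool from outside, world axes, zero at the start; "torque": the same for the moment, N m; "grip_width": opening from 0.0 (shut) to 1.0 (fully open); "grasp_force": force on a finger pad.
Only numpy, scipy, OpenCV 4.12 (cv2) and the standard library are available. Lean on these libraries where they do the work, as an engineer would, in place of code of your own. Each camera call takes 0.05 s, during which the arm holds its last target. There are 200 camera calls.

TASK

Slide the shutter plate up out of the slotted frame in front of the supply can's sloping neck by its orange edge and stand it in the empty blue slotted stand. Then take the dip gauge from its rest, push its rod down the neck until the collar stops against the mouth, draw it right out, and finish while still holding the gauge: rod level, tip over the white reading tile and about 15 cm above the table, touching nothing else. Leave the two loose paint pots where they are and drop nothing.

Things in the scene. Friction and masses are not known exactly. Their poses are not given: they have to be found in the camera images.
- can: Steel enamel supply can with a red band, fixed: 130 mm diameter (lid 138), 162 mm high plus a wire handle to 187 mm. Origin: centre of its underside on the table, z up. Its own -y side carries the sloping neck and, in front of the neck's mouth, the shutter frame.
- sill (a point): Middle of the sill of the aluminium shutter frame (fixed to the can), 188 mm from the can's axis along the can's -y and 90 mm up; the shutter stands on it. On either side a slotted post rises to 150 mm; slots 8 mm wide in the can's y, 64 mm clear between the posts' lips, frame 96 mm wide outside
- neck: Brass guide tube fixed to the can, 130 mm long, bore 16 mm flared to 24 mm (32 mm outside) at the mouth. Origin: centre of the mouth, at (0, -168, 125) mm in the can's frame. Own z is the tube's axis, pointing out of the mouth, 30 degrees above level; the bore runs from z = 0 to -130 mm. The frame's posts stand about 23 mm out along the axis.
- shutter: Upright flat aluminium plate in the frame, closing off the mouth: 78 mm wide (own x), 5 mm thick (own y, same as the can's y), 100 mm high (z), with an orange gripping edge 10 mm thick along its top, from 84 to 100 mm. Origin: middle of its lower edge. 0.1 kg, loose; straight up 60 mm clears the posts.
- stand: Blue slotted stand, fixed, 110 x 50 mm, 53 mm high, empty. Origin: centre of its underside. One slot open at the top runs along its own x: 16 mm wide (y), 96 mm long, floor 8 mm above the origin.
- rest: Wooden rest for the gauge, fixed: base 60 x 240 x 8 mm with two black forks (28 mm wide, to 59 mm high) at own y = -49 and +140 mm. The gauge lies in the forks with its axis at 50 mm height, over the rest's own y axis; origin on the table under the gauge's handle centre.
- gauge: Dip gauge, loose, 0.18 kg, balance point 20 mm ahead of the origin. Origin: centre of the yellow handle, on the rod's axis; own +y points to the tip. Handle 14 wide (x), 72 long (y), 18 mm high (z); 10 mm square stub behind it to y = -62; 10 mm neck from y = 36 to 66; brass collar, 32 mm diameter, 66 to 74; steel rod, 10 mm diameter, 74 to 184 mm, last 7 mm tapered.
- gauge_collar (a point): Centre of the gauge collar's stop face (the face towards the tip), 74 mm from the gauge's origin.
- gauge_tip (a point): End of the gauge's rod, 184 mm from the gauge's origin.
- tile: White reading tile, fixed, 80 x 80 x 6 mm, flat on the table, with a black ring in its middle. Origin: centre of its underside.
- pot_red: Small loose paint pot with a red lid, 39 mm diameter, 36 mm high. Origin: centre of its underside. To be left alone.
- pot_green: Same pot with a green lid. To be left alone.

How it is judged:
On the way, in this order (a step that is already met when the one before it is completed fails the run):
1. the shutter plate stands in the slotted stand, let go (z of shutter in the frame of stand below 0.016 m and horizontal distance between shutter and stand below 0.018 m and angle between shutter's own z axis and vertical below 0.35 rad and contact force between the fingers and shutter below 0.1 N), for 0.2 s.
2. the gauge rod is in the neck with its collar against the mouth (within 4 mm) (z of gauge_collar in the frame of neck below 0.004 m and distance between gauge_collar and neck below 0.009 m and angle between the y axis of gauge and the z axis of neck, either way round below 0.12 rad), for 0.2 s.
3. the rod is drawn right out of the neck (z of gauge_tip in the frame of neck above 0.005 m), for 0.1 s.
At the end, for the whole second after the job is handed in: Fingers hold the gauge still, level within 0.15 rad, tip within 40 mm of the tile centre in plan and 110-200 mm above the table, touching nothing else; shutter let go in the stand slot (edge under 16 mm high, within 18 mm of centre, tilt under 0.35 rad); both pots within 30 mm of their starts (all of step 1 and angle between gauge's own y axis and vertical between 1.42 and 1.72 rad and horizontal distance between gauge_tip and tile below 0.04 m and height (world z) of gauge_tip between 0.11 and 0.2 m and contact force between the fingers and gauge above 1 N and linear speed of gauge below 0.03 m/s and contact force between gauge and shutter below 0.1 N and contact force between gauge and stand below 0.1 N and contact force between gauge and can below 0.1 N and contact force between gauge and rest below 0.1 N and distance of each of pot_red, pot_green from where it was at the start of the episode below 0.03 m); the arm keeps its last pose, push and grip.
It fails at once if a loose paint pot is pushed 30 mm or more (distance of any of pot_red, pot_green from where it was at the start of the episode above 0.03 m).
It fails at once if the gauge is dropped onto the table (height (world z) of gauge below 0.03 m).
It fails at once if the shutter is dropped onto the table beside the stand (height (world z) of shutter below 0.05 m and horizontal distance between shutter and stand above 0.08 m).
It also fails if it takes over 58 s, if anything falls off the work surface, if the arm or the gripper's body presses on something with over 40 N, if the wrist force passes 120 N, or if a joint passes its speed limit or range.

## Working session

There is one attempt and no reset: what is moved stays moved. The work goes in short steps, Python scripts to look and compute and a shell command to move; the robot and the scene stay as the last step left them, time stands still between calls to the robot, and variables do not carry over. Pictures are saved under pics/ and viewed, at most 10 in all, crops included, and the job is handed in when it is done.

```bash
ls; mkdir -p pics
python3 - <<'E'
from workcell import manip, camrig
import cv2,numpy as np
np.set_printoptions(precision=4,suppress=True)
for n in("side","top"):
    cv2.imwrite(f"pics/{n}0.png",camrig.camera(n)); c=camrig.calibration(n); print(n,c)
o=manip.get_obs(); print(o); print(manip.grasp_offset)
E
```

```text
jog.py
pics
workcell.py
side {'fx': 471.0195283275809, 'fy': 471.0195283275809, 'cx': 315.33990920784095, 'cy': 239.4050623891819, 'world_from_camera': array([[ 0.9941,  0.0316, -0.1041,  0.4765],
       [-0.1071,  0.4499, -0.8866, -0.6964],
       [ 0.0189,  0.8925,  0.4507,  0.4796],
       [ 0.    ,  0.    ,  0.    ,  1.    ]])}
top {'fx': 501.4251911318163, 'fy': 501.4251911318163, 'cx': 319.9400352553886, 'cy': 246.17473718496757, 'world_from_camera': array([[-0.0164,  0.9936, -0.1115,  0.4731],
       [-0.9996, -0.019 , -0.0222, -0.0033],
       [-0.0241,  0.111 ,  0.9935,  0.9221],
       [ 0.    ,  0.    ,  0.    ,  1.    ]])}
{'clock': 0.1, 'joint_pos': array([-1.2416,  0.3328, -0.0647,  1.4609,  0.0216,  1.3499, -0.0885]), 'joint_velocities': array([ 0.0009, -0.0028,  0.0001, -0.0018,  0.0003, -0.0004,  0.001 ]), 'tau': array([  0.0014, -62.6743,   0.0492, -39.2431,   0.0164,   0.0069,
        -0.    ]), 'position': array([0.2152, 0.5864, 0.2071]), 'ee_rot': array([ 0.175 ,  0.9846, -0.0006, -0.0001]), 'ft_force': array([ 0.4909,  0.284 , -0.409 ]), 'torque': array([-0.0184, -0.0311, -0.0376]), 'grasp_force': 0.0, 'grip_width': 1.001078416980498}
0.0187
```

View pics/side0.png

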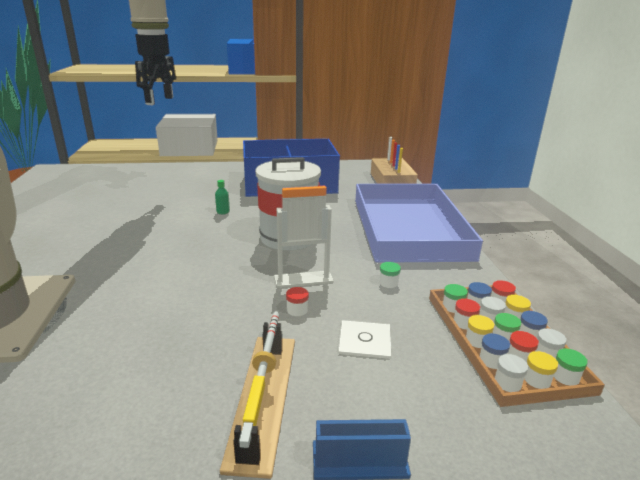

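View pics/top0.png

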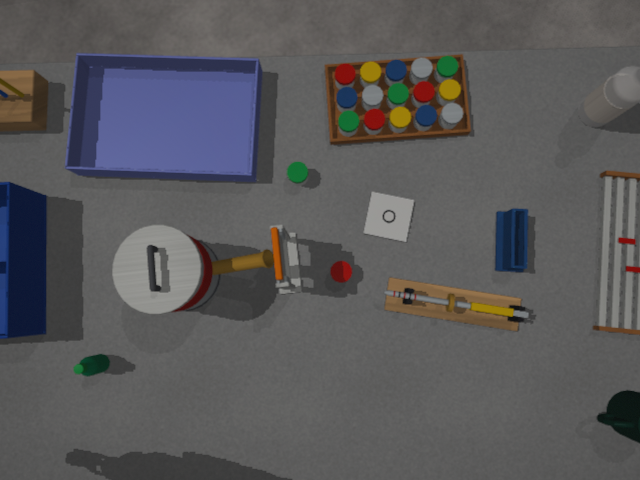

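The side view shows the gauge lying in its rest (handle ~(255,400)), blue stand (361,445), frame with orange edge (304,191), and tile (366,338). In the top view, the orange edge is at (278,254), neck at (243,263), stand (512,240), gauge from (395,294) to (525,313), tile (389,216), and the pots are at (341,271) and (297,172).

```bash
cat > h.py <<'E'
from workcell import manip, camrig
import cv2,numpy as np
np.set_printoptions(precision=4,suppress=True)
C={n:camrig.calibration(n) for n in("side","top")}
def ray(n,p):
    c=C[n];T=c["world_from_camera"]
    d=T[:3,:3]@np.array([(p[0]-c["cx"])/c["fx"],-(p[1]-c["cy"])/c["fy"],-1.]);return T[:3,3],d/np.linalg.norm(d)
def onz(n,p,z):
    o,d=ray(n,p);return o+d*(z-o[2])/d[2]
def tri(ps,pt):
    o1,d1=ray("side",ps);o2,d2=ray("top",pt)
    s=np.linalg.lstsq(np.c_[d1,-d2],o2-o1,rcond=None)[0]
    a,b=o1+d1*s[0],o2+d2*s[1];return (a+b)/2,np.linalg.norm(a-b)
def blob(img,lo,hi,roi):
    x0,y0,x1,y1=roi;m=cv2.inRange(cv2.cvtColor(img,cv2.COLOR_BGR2HSV),lo,hi)
    k=np.zeros_like(m);k[y0:y1,x0:x1]=m[y0:y1,x0:x1]
    cs,_=cv2.findContours(k,cv2.RETR_EXTERNAL,cv2.CHAIN_APPROX_NONE)
    return max(cs,key=cv2.contourArea)
def cen(c):
    m=cv2.moments(c);return np.array([m["m10"]/m["m00"],m["m01"]/m["m00"]])
E
python3 - <<'E'
from h import *
S=cv2.imread("pics/side0.png");T=cv2.imread("pics/top0.png")
OR=((4,150,90),(16,255,255));YE=((22,150,90),(34,255,255));BL=((100,100,20),(125,255,255));RE=((0,150,60),(4,255,255));WH=((0,0,150),(180,40,255))
def ends(c):
    r=cv2.boxPoints(cv2.minAreaRect(c));e=[np.linalg.norm(r[i]-r[(i+1)%4]) for i in range(4)]
    return r,np.round(e[:2],1)
for nm,hs,rs,rt in(("orange",OR,(275,180,335,205),(265,220,290,290)),("yellow",YE,(230,360,280,430),(460,295,522,322)),("blue",BL,(305,410,420,478),(490,200,535,280)),("tile",WH,(330,315,400,360),(360,185,420,245))):
    a=blob(S,*hs,rs);b=blob(T,*hs,rt)
    print(nm,cen(a),cen(b),"tri",*tri(cen(a),cen(b)))
    for n,c in(("side",a),("top",b)): r,e=ends(c);print("  ",n,r.round(1).tolist(),e,cv2.contourArea(c))
a=S[150:330,230:430];b=T[190:330,190:390];c=S[310:480,210:410+10];d=T[190:340,380:540]
f=lambda i,w,h:cv2.resize(i,(w,h),interpolation=cv2.INTER_CUBIC)
cv2.imwrite("pics/crop1.png",np.vstack([np.hstack([f(a,400,300),f(b,400,300)]),np.hstack([f(c,400,300),f(d,400,300)])]))
E
```

```text
orange [303.4155 191.1191] [276.2478 253.9464] tri [0.5452 0.0784 0.1817] 0.0012041660409473475
   side [[280.6000061035156, 188.10000610351562], [324.8999938964844, 185.60000610351562], [325.3999938964844, 194.1999969482422], [281.0, 196.6999969482422]] [44.4  8.6] 320.5
   top [[269.79998779296875, 228.10000610351562], [277.0, 227.39999389648438], [282.29998779296875, 278.8999938964844], [275.1000061035156, 279.6000061035156]] [ 7.2 51.8] 308.0
yellow [254.2428 399.6887] [491.7136 309.0381] tri [ 0.4568 -0.2752  0.0531] 0.0006297020652836954
   side [[241.60000610351562, 422.5], [252.39999389648438, 373.8999938964844], [266.20001220703125, 376.8999938964844], [255.39999389648438, 425.5]] [49.8 14.2] 576.0
   top [[468.8999938964844, 309.79998779296875], [470.20001220703125, 301.5], [513.2999877929688, 308.20001220703125], [512.0, 316.5]] [ 8.4 43.6] 302.0
blue [361.1595 448.8603] [511.5461 240.0815] tri [ 0.5786 -0.328   0.0188] 0.0006078435795914674
   side [[313.0, 420.0], [409.0, 420.0], [409.0, 477.0], [313.0, 477.0]] [96. 57.] 5245.5
   top [[494.8999938964844, 270.70001220703125], [496.29998779296875, 208.39999389648438], [527.7999877929688, 209.0], [526.4000244140625, 271.29998779296875]] [62.3 31.5] 1824.0
tile [364.4084 336.8815] [388.5885 216.1054] tri [ 0.6283 -0.1104  0.0052] 0.002221340186641687
   side [[330.0, 315.0], [399.0, 315.0], [399.0, 359.0], [330.0, 359.0]] [69. 44.] 3019.0
   top [[364.20001220703125, 232.0], [372.20001220703125, 192.0], [413.0, 200.1999969482422], [405.0, 240.1999969482422]] [40.8 41.6] 1628.5
```

View pics/crop1.png

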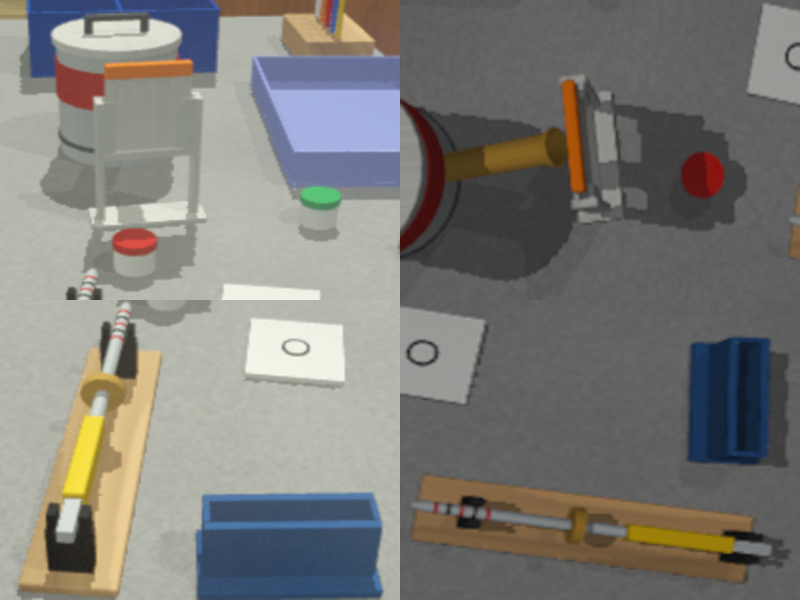

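Crops show the shutter square in its frame, the neck aimed at its middle, the stand's slot centred at about top px (520,240), and the gauge lying tip-left with the tip near (386,294).

Run:
```python
from h import *
S=cv2.imread("pics/side0.png");T=cv2.imread("pics/top0.png")
a=onz("top",(273.4,227.8),.19);b=onz("top",(278.7,279.3),.19);m=(a+b)/2
print("shutter",a,b,m,"len",np.linalg.norm(a-b),"y-ang",np.degrees(np.arctan2(*(a-b)[1::-1]))+90)
# side: top-edge corners of orange, triangulated with top ends
for ps,pt in(((280.6,188.1),(272.,228.)),((324.9,185.6),(272,228))):pass
print("tri ends",tri((281,192.4),(280,279.2)),tri((325.1,189.9),(274.5,227.8)))
# lid
c=blob(T,(0,0,70),(180,60,255),(105,220,215,320));e=cv2.fitEllipse(cv2.convexHull(c));print("lid",e,onz("top",e[0],.162))
# neck centreline (brass)
g=blob(T,(15,120,40),(28,255,255),(212,240,275,285));v=cv2.fitLine(g,cv2.DIST_L2,0,.01,.01).ravel();print("neck line px",v,cv2.boundingRect(g))
# gauge
y=blob(T,(22,150,90),(34,255,255),(460,295,522,322));r=cv2.minAreaRect(y);hc=onz("top",r[0],.057)
tipT=(385.5,294);print("handle",r,hc)
for z in(.05,):
    t=onz("top",tipT,z);d=t-onz("top",r[0],z);print("tip",t,np.linalg.norm(d),"ang",np.degrees(np.arctan2(d[1],d[0])))
col=blob(T,(15,100,60),(24,255,255),(440,285,465,320));cs=blob(S,(15,100,60),(24,255,255),(245,340,285,372));print("collar",cen(col),cen(cs),tri(cen(cs),cen(col)))
print("stand slot",onz("top",(520,240),.053),[onz("top",p,.053) for p in((511.5,208.7),(528,209),(526.4,271.3),(510,270.7))])
# side stand top rim
print("stand side rim", [onz("side",p,.053) for p in ((316,422),(407,422))])
for n,hs,rs,rt in(("red",((0,150,60),(4,255,255)),(280,285,315,305),(325,255,360,290)),("green",((55,120,50),(80,255,255)),(375,260,405,275),(280,155,315,190))):
    print(n,tri(cen(blob(S,*hs,rs)),cen(blob(T,*hs,rt))))
print("tile",onz("top",(388.6,216.1),.006))
```

```text
shutter [0.5839 0.0814 0.19  ] [0.5077 0.0741 0.19  ] [0.5458 0.0778 0.19  ] len 0.07656320677839973 y-ang 95.47511275621315
tri ends (array([0.5066, 0.073 , 0.1823]), np.float64(0.003151483287432614)) (array([0.5842, 0.0807, 0.1823]), np.float64(0.0017157225025717533))Traceback (most recent call last):
  File "<stdin>", line 9, in <module>
cv2.error: OpenCV(4.12.0) /io/opencv/modules/imgproc/src/shapedescr.cpp:361: error: (-201:Incorrect size of input array) There should be at least 5 points to fit the ellipse in function 'fitEllipseNoDirect'
```

Run:
```python
from h import *
S=cv2.imread("pics/side0.png");T=cv2.imread("pics/top0.png")
print(cv2.cvtColor(T,cv2.COLOR_BGR2HSV)[[270,270,250,263,300,303,293],[130,180,155,245,451,452,405]].tolist())
c=blob(T,(0,0,115),(180,60,255),(105,220,215,320));print(cv2.boundingRect(c));h=cv2.convexHull(c);r=cv2.minEnclosingCircle(h);print("lid",r,onz("top",r[0],.162))
g=blob(T,(8,120,30),(28,255,255),(212,240,268,285));v=cv2.fitLine(g,cv2.DIST_L2,0,.01,.01).ravel();print("neck line px",v,cv2.boundingRect(g))
y=blob(T,(22,150,90),(34,255,255),(460,295,522,322));r=cv2.minAreaRect(y);print("handle",r,onz("top",r[0],.057))
t=onz("top",(385.5,294),.05);d=t-onz("top",r[0],.055);print("tip",t,np.linalg.norm(d),"ang",np.degrees(np.arctan2(d[1],d[0])))
col=blob(T,(8,100,40),(25,255,255),(446,290,459,315));print("collar top",cv2.boundingRect(col),onz("top",cen(col),.055))
print("stand slot",onz("top",(520,240),.053),*[onz("top",p,.053) for p in((511.5,208.7),(528,209),(526.4,271.3),(510,270.7))])
print("stand side rim", [onz("side",p,.053) for p in ((312,411),(399,411),(401,422),(313,422))])
for n,hs,rs,rt in(("red",((0,150,60),(4,255,255)),(280,285,315,305),(325,255,360,290)),("green",((55,120,50),(80,255,255)),(375,260,405,275),(280,155,315,190))):
    print(n,tri(cen(blob(S,*hs,rs)),cen(blob(T,*hs,rt))))
print("tile",onz("top",(388.6,216.1),.006))
B=cv2.cvtColor(S,cv2.COLOR_BGR2HSV)
cv2.imwrite("pics/stand.png",np.vstack([cv2.resize(S[400:480,300:420],None,fx=5,fy=5)[:300],cv2.resize(T[200:280,480:600],None,fx=5,fy=5,interpolation=0)[:300]]))
```

```text
[[30, 5, 142], [30, 5, 143], [110, 23, 34], [20, 184, 130], [20, 185, 127], [19, 182, 126], [179, 103, 106]]
(112, 225, 89, 89)
lid ((155.6148223876953, 268.65447998046875), 45.28593444824219) [0.5286 0.2657 0.162 ]
neck line px [  0.981   -0.1941 240.4892 262.964 ] (212, 250, 56, 25)
handle ((491.0810546875, 308.9814453125), (43.62690734863281, 8.398101806640625), 8.880659103393555) [ 0.4573 -0.273   0.057 ]
tip [ 0.4857 -0.0957  0.05  ] 0.1802362677593643 ang 80.9103012849577
collar top (446, 290, 13, 25) [ 0.4704 -0.2077  0.055 ]
stand slot [ 0.5748 -0.3302  0.053 ] [ 0.63   -0.3189  0.053 ] [ 0.6288 -0.3473  0.053 ] [ 0.5204 -0.3379  0.053 ] [ 0.522 -0.31   0.053]
stand side rim [array([ 0.5236, -0.2987,  0.053 ]), array([ 0.6252, -0.3078,  0.053 ]), array([ 0.6232, -0.3239,  0.053 ]), array([ 0.5231, -0.3148,  0.053 ])]
red (array([ 0.5263, -0.0198,  0.0315]), np.float64(0.0026968517279810527))
green (array([0.7085, 0.0558, 0.0344]), np.float64(0.0009322853040876156))
tile [ 0.6293 -0.1105  0.006 ]
```

View pics/stand.png

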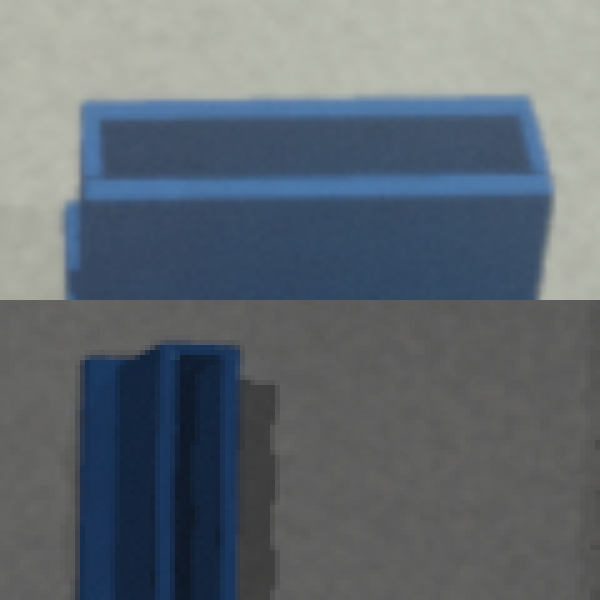

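Side crop: stand rim corners at about (316.6,420.4), (406,419.4), (410.4,438), (317,439.6), and the top crop puts its slot at columns 515–524. The stand is empty.

```bash
cat >> h.py <<'E'
from scipy.spatial.transform import Rotation as R
def goal(g,yaw,pitch=0.,name=""):
    """grasp point g, tool-y heading yaw (deg) level, tool turned by pitch (deg) about its y; prints row from present pose"""
    o=manip.get_obs();R0=R.from_quat(o["ee_rot"]);a=np.radians(yaw)
    y=np.array([np.cos(a),np.sin(a),0]);z=np.array([0,0,-1.]);M=np.c_[np.cross(y,z),y,z]
    R1=R.from_matrix(M)*R.from_euler("y",pitch,degrees=True)
    p=np.array(g)+manip.grasp_offset*R1.as_matrix()[:,2]
    rv=(R0.inv()*R1).as_rotvec();d=R0.inv().apply(p-o["position"])
    print(name,"row",np.r_[rv,d].round(4),"rows>=",round(max(np.linalg.norm(rv)/.188,np.linalg.norm(d)/.0625),1),"tcp",p)
E
python3 - <<'E'
from h import *
print("stand",tri((362.5,429.3),(519.7,240)), onz("top",(519.7,240),.053))
for z in (.05,.059):
  for u in((469.5,305.6),(512.6,312.3)): print(onz("top",u,z))
goal((.5455,.078,.30),95.4,0,"above")
goal((.5455,.078,.182),95.4,0,"at")
E
```

```text
stand (array([ 0.576 , -0.33  ,  0.0529]), np.float64(0.0024613696695541362)) [ 0.5748 -0.3297  0.053 ]
[ 0.4635 -0.2387  0.05  ]
[ 0.4509 -0.3113  0.05  ]
[ 0.4636 -0.2363  0.059 ]
[ 0.4512 -0.3081  0.059 ]
above row [-0.0013 -0.0002 -0.446  -0.4852 -0.3636 -0.0737] rows>= 9.8 tcp [0.5455 0.078  0.2813]
at row [-0.0013 -0.0002 -0.446  -0.4852 -0.3634  0.0443] rows>= 9.7 tcp [0.5455 0.078  0.1633]
```

```bash
python3 jog.py '0 0 0 0 0 -0.074 0.5; 0 0 0 0 0 -0.074 0.5; 0 0 -0.446 -0.485 -0.3635 -0.074 0.5; 0 0 -0.446 -0.485 -0.3635 -0.074 0.5; 0 0 -0.446 -0.485 -0.3635 -0.074 0.5; 0 0 -0.446 -0.485 -0.3635 -0.074 0.5; 0 0 -0.446 -0.485 -0.3635 -0.074 0.5; 0 0 -0.446 -0.485 -0.3635 -0.074 0.5; 0 0 -0.446 -0.485 -0.3635 -0.074 0.5; 0 0 -0.446 -0.485 -0.3635 -0.074 0.5; 0 0 -0.446 -0.485 -0.3635 -0.074 0.5; 0 0 -0.446 -0.485 -0.3635 -0.074 0.5; 0 0 -0.446 -0.485 -0.3635 -0.074 0.5; 0 0 -0.446 -0.485 -0.3635 -0.074 0.5; 0 0 -0.446 -0.485 -0.3635 -0.074 0.5' 60
python3 - <<'E'
from h import *
print(manip.get_obs()["joint_pos"])
goal((.5455,.078,.182),95.4,0,"at")
goal((.5455,.078,.30),95.4,0,"here")
E
```

```text
clock: 1.98
position: [0.5449, 0.0798, 0.2816]
ee_rot: [-0.048, 0.999, 0.0, -0.0]
ft_force: [-0.3, 0.4, 0.3]
grip_width: 0.501
grasp_force: 0.0
[-0.5585  0.1331  0.3702  1.5607 -0.0488  1.4571  1.4815]
at row [ 0.0005 -0.0003  0.0021 -0.0005 -0.0019  0.1183] rows>= 1.9 tcp [0.5455 0.078  0.1633]
here row [ 0.0005 -0.0003  0.0021 -0.0004 -0.0018  0.0003] rows>= 0.0 tcp [0.5455 0.078  0.2813]
```

```bash
python3 jog.py '0 0 0 -0.0003 -0.001 0.05 0.5; 0 0 0 -0.0003 -0.001 0.09 0.5; 0 0 0 -0.0003 -0.001 0.118 0.5; 0 0 0 -0.0003 -0.001 0.118 0.5; 0 0 0 -0.0003 -0.001 0.118 0.5' 60
python3 - <<'E'
from h import *
goal((.5455,.078,.182),95.4,0,"at")
S=camrig.camera("side")[110:290,200:440];T=camrig.camera("top")[180:330,220:420]
cv2.imwrite("pics/a1.png",np.vstack([cv2.resize(S,(400,300)),cv2.resize(T,(400,300))]))
E
```

```text
clock: 2.6
position: [0.5463, 0.0781, 0.1652]
ee_rot: [-0.048, 0.999, 0.0, 0.001]
ft_force: [0.3, -0.5, 0.2]
grip_width: 0.496
grasp_force: 0.0
at row [ 0.0005  0.0017  0.0009  0.0008 -0.      0.0019] rows>= 0.0 tcp [0.5455 0.078  0.1633]
```

View pics/a1.png

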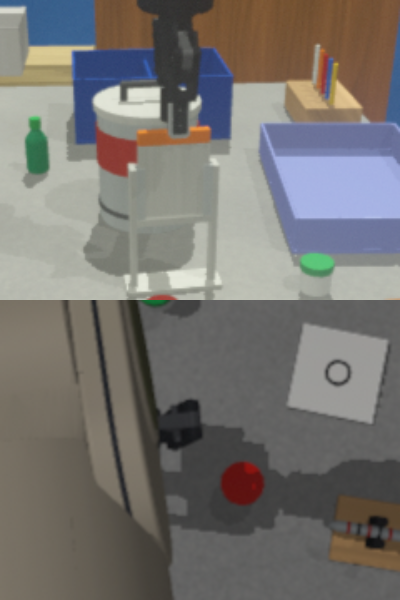

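The finger straddles the middle of the orange edge (around (178,130) in the upper crop), so I'll close and lift.

```bash
python3 jog.py '0 0 0 0 0 0 0; 0 0 0 0 0 0 0; 0 0 0 0 0 0 0; 0 0 0 0 0 0 0; 0 0 0 0 0 0 0; 0 0 0 0 0 -0.01 0; 0 0 0 0 0 -0.03 0; 0 0 0 0 0 -0.06 0; 0 0 0 0 0 -0.09 0; 0 0 0 0 0 -0.12 0; 0 0 0 0 0 -0.12 0' 60
python3 - <<'E'
from h import *
S=camrig.camera("side")
c=blob(S,(4,150,90),(16,255,255),(240,60,370,230));print(cv2.minAreaRect(c))
goal((.5755,-.330,.232),85.1,0,"above stand")
goal((.5755,-.330,.103),85.1,0,"in stand")
cv2.imwrite("pics/a2.png",cv2.resize(S[50:290,200:440],(600,600)))
E
```

```text
clock: 4.08
position: [0.5467, 0.0775, 0.2862]
ee_rot: [-0.047, 0.999, 0.001, 0.002]
ft_force: [-0.4, -0.1, -1.8]
grip_width: 0.077
grasp_force: 58.7
((342.5, 85.0), (50.0, 53.0), 90.0)
above stand row [ 0.0004  0.0012  0.1796  0.0091 -0.4084  0.0709] rows>= 6.6 tcp [ 0.5755 -0.33    0.2133]
in stand row [ 0.0004  0.0012  0.1796  0.0092 -0.4084  0.1999] rows>= 7.3 tcp [ 0.5755 -0.33    0.0843]
```

View pics/a2.png

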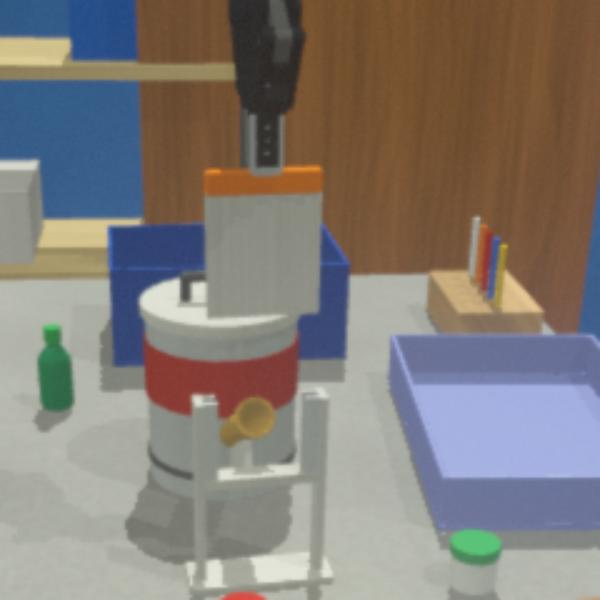

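The shutter is clear of the frame and hangs straight. The neck mouth shows at crop (256,417), which is full px (302,217).

```bash
python3 jog.py '0 0 0.04 0.002 -0.04 0 0; 0 0 0.08 0.004 -0.09 0 0; 0 0 0.12 0.006 -0.14 0 0; 0 0 0.16 0.008 -0.19 0 0; 0 0 0.1796 0.009 -0.24 0 0; 0 0 0.1796 0.009 -0.29 0 0; 0 0 0.1796 0.009 -0.34 0 0; 0 0 0.1796 0.009 -0.38 0 0; 0 0 0.1796 0.009 -0.4084 0.03 0; 0 0 0.1796 0.009 -0.4084 0.07 0; 0 0 0.1796 0.009 -0.4084 0.1 0; 0 0 0.1796 0.009 -0.4084 0.11 0; 0 0 0.1796 0.009 -0.4084 0.11 0; 0 0 0.1796 0.009 -0.4084 0.11 0'
python3 - <<'E'
from h import *
print(manip.get_obs()["joint_pos"])
goal((.5755,-.330,.1037),85.1,0,"in stand")
S=camrig.camera("side");T=camrig.camera("top")
print("mouth check, side ray on z=.125:",onz("side",(302.4,216.8),.125))
cv2.imwrite("pics/a3.png",np.vstack([cv2.resize(S[280:480,260:480],(440,400))[:300*2],cv2.resize(T[190:290,450:560],(440,200*2))[:200*2]])[:800].copy()[::1] if 0 else np.hstack([cv2.resize(S[280:480,260:460],(400,400)),cv2.resize(T[190:290,450:550],(400,400))]))
E
```

```text
clock: 5.88
position: [0.5758, -0.3304, 0.1751]
ee_rot: [0.043, 0.999, -0.0, 0.001]
ft_force: [0.3, -0.7, -0.6]
grip_width: 0.074
grasp_force: 58.8
[ 0.0159  0.4833  0.6151  1.4228 -0.2806  1.3217  2.1307]
in stand row [-0.0006  0.0017  0.0001  0.0004  0.0004  0.0901] rows>= 1.4 tcp [ 0.5755 -0.33    0.085 ]
mouth check, side ray on z=.125: [0.5445 0.0948 0.125 ]
```

View pics/a3.png

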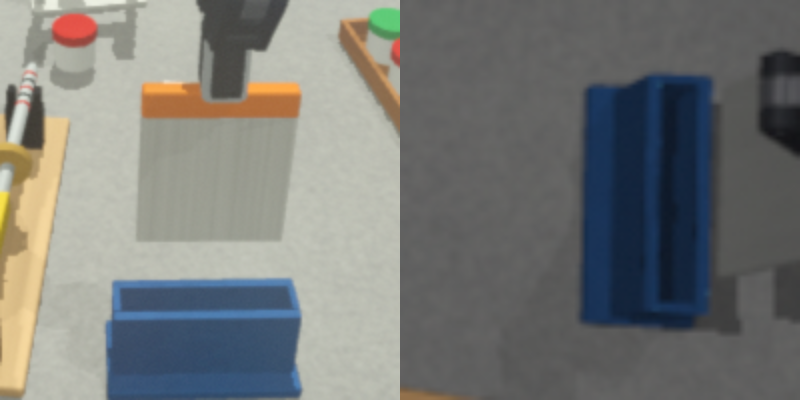

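The plate hangs above the slot. I'll check its lower edge against the slot numerically: side corners (328.5,400) and (401.5,400), top corner (529,258.7).

Run:
```python
from h import *
print(tri((328.5,400),(529,258.7)))
for z in(.0985,.1): print(z,onz("side",(328.5,400),z),onz("side",(401.5,400),z),onz("top",(529,258.7),z))
```

```text
(array([ 0.5382, -0.3263,  0.0972]), np.float64(0.000622626388951792))
0.0985 [ 0.5377 -0.3276  0.0985] [ 0.6161 -0.3346  0.0985] [ 0.5384 -0.3258  0.0985]
0.1 [ 0.5375 -0.329   0.1   ] [ 0.6155 -0.336   0.1   ] [ 0.5383 -0.3252  0.1   ]
```

```bash
python3 jog.py '0 0 0 0 0 0.04 0; 0 0 0 0 0 0.06 0; 0 0 0 0 0 0.075 0; 0 0 0 0 0 0.085 0; 0 0 0 0 0 0.0895 0; 0 0 0 0 0 0.0895 0'
```

```text
clock: 6.72
position: [0.5754, -0.3301, 0.0845]
ee_rot: [0.043, 0.999, -0.0, 0.0]
ft_force: [-0.2, 0.0, -1.0]
grip_width: 0.073
grasp_force: 58.8
```

```bash
python3 jog.py '0 0 0 0 0 0.001 0.35; 0 0 0 0 0 0.001 0.35; 0 0 0 0 0 0.001 0.35; 0 0 0 0 0 0.001 0.35; 0 0 0 0 0 -0.04 0.35; 0 0 0 0 0 -0.1 0.35; 0 0 0 0 0 -0.15 0.35; 0 0 0 0 0 -0.15 0.35'
python3 - <<'E'
from h import *
print(manip.get_obs()["joint_pos"])
S=camrig.camera("side")
c=blob(S,(4,150,90),(16,255,255),(300,340,420,440));r=cv2.minAreaRect(c);print(r,onz("side",r[0],.10),"top 108 expected")
goal((.4572,-.275,.20),-9.5,0,"above gauge")
goal((.5444,.0985,.30),5.4,30,"tilt"); goal((.5444,.0985,.30),5.4,-30,"tilt-")
a=np.radians(5.4);y=np.array([np.cos(a),np.sin(a),0]);M=np.c_[np.cross(y,[0,0,-1]),y,[0,0,-1]]
print("tool z for +30",(M@R.from_euler("y",30,degrees=True).as_matrix())[:,2])
E
```

```text
clock: 7.72
position: [0.5767, -0.3315, 0.239]
ee_rot: [0.043, 0.999, -0.001, 0.003]
ft_force: [0.5, -0.3, -1.3]
grip_width: 0.351
grasp_force: 0.0
[ 0.0136  0.45    0.6325  1.3317 -0.2637  1.4356  2.1165]
((363.5, 398.0), (14.0, 71.0), 90.0) [ 0.5754 -0.3296  0.1   ] top 108 expected
above gauge row [0.002  0.0033 1.6511 0.1232 0.0453 0.0544] rows>= 8.8 tcp [ 0.4572 -0.275   0.1813]
tilt row [-0.3622  0.439   1.3576  0.0695  0.434  -0.0483] rows>= 7.8 tcp [0.5435 0.1078 0.2838]
tilt- row [ 0.365  -0.4322  1.3564  0.0662  0.4156 -0.0483] rows>= 7.8 tcp [0.5453 0.0892 0.2838]
tool z for +30 [-0.0471  0.4978 -0.866 ]
```

The shutter is standing in the stand at (0.5754,-0.3296). Next is the gauge.

```bash
python3 jog.py '0 0 1.651 0.123 0.0453 0 0.5; 0 0 1.651 0.123 0.0453 0 0.5; 0 0 1.651 0.123 0.0453 0 0.5; 0 0 1.651 0.123 0.0453 0 0.5; 0 0 1.651 0.123 0.0453 0 0.5; 0 0 1.651 0.123 0.0453 0 0.5; 0 0 1.651 0.123 0.0453 0 0.5; 0 0 1.651 0.123 0.0453 0 0.5; 0 0 1.651 0.123 0.0453 0.05 0.5; 0 0 1.651 0.123 0.0453 0.07 0.5; 0 0 1.651 0.123 0.0453 0.07 0.5; 0 0 1.651 0.123 0.0453 0.07 0.5'
python3 - <<'E'
from h import *
print(manip.get_obs()["joint_pos"])
goal((.4572,-.275,.052),-9.5,0,"gauge")
E
```

```text
clock: 9.28
position: [0.4567, -0.2745, 0.1648]
ee_rot: [0.763, 0.646, 0.0, 0.0]
ft_force: [-0.8, -0.6, 0.1]
grip_width: 0.499
grasp_force: 0.0
[-0.2763  0.1904  0.8254  1.8    -0.1489  1.2149  0.4267]
gauge row [ 0.0003  0.0002  0.0003 -0.0004  0.0005  0.1315] rows>= 2.1 tcp [ 0.4572 -0.275   0.0333]
```

```bash
python3 jog.py '0 0 0 0 0 0.05 0.5; 0 0 0 0 0 0.09 0.5; 0 0 0 0 0 0.12 0.5; 0 0 0 0 0 0.1315 0.5; 0 0 0 0 0 0.1315 0.5; 0 0 0 0 0 0.1315 0; 0 0 0 0 0 0.1315 0; 0 0 0 0 0 0.1315 0; 0 0 0 0 0 0.1315 0; 0 0 0 0 0 0.1315 0; 0 0 0 0 0 0.1315 0' 80
```

```text
clock: 10.65
position: [0.4573, -0.2747, 0.0342]
ee_rot: [0.763, 0.646, 0.001, 0.001]
ft_force: [-3.7, 2.1, 7.4]
grip_width: 0.099
grasp_force: 78.7
```

```bash
python3 jog.py '0 0 0 0 0 -0.01 0; 0 0 0 0 0 -0.04 0; 0 0 0 0 0 -0.09 0; 0 0 0 0 0 -0.14 0; 0 0 0 0 0 -0.19 0; 0 0 0 0 0 -0.22 0; 0 0 0 0 0 -0.22 0; 0 0 0 0 0 -0.22 0'
python3 - <<'E'
from h import *
o=manip.get_obs();print(o["position"],o["joint_pos"])
S=camrig.camera("side");T=camrig.camera("top");cv2.imwrite("pics/s_h.png",S);cv2.imwrite("pics/t_h.png",T)
cv2.imwrite("pics/a4.png",np.hstack([cv2.resize(S[150:400,160:360],(400,500)),cv2.resize(T[230:380,360:580],(400,273)).copy() if 0 else cv2.resize(T[200:400,360:520],(400,500))]))
E
```

```text
clock: 11.65
position: [0.4561, -0.2742, 0.2521]
ee_rot: [0.763, 0.646, -0.0, -0.0]
ft_force: [-0.5, 0.5, -2.1]
grip_width: 0.102
grasp_force: 78.3
[ 0.4561 -0.2742  0.2521] [-0.3221  0.1148  0.8534  1.6745 -0.088   1.393   0.3781]
```

View pics/a4.png

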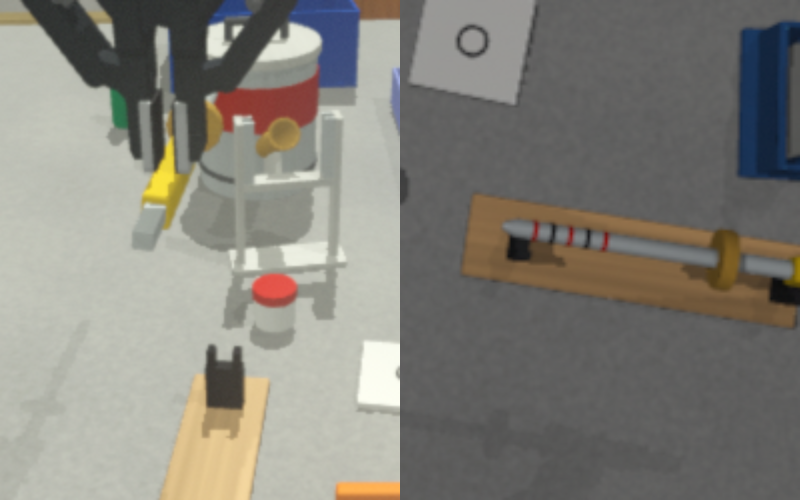

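The gauge is firmly held and level, with its tip at top px (401,290.4) and collar centre at (489.6,303.2).

Run:
```python
from h import *
o=manip.get_obs();x=R.from_quat(o["ee_rot"]).as_matrix();print("tool x,y",x[:,0],x[:,1])
for z in(.264,.269):
    t=onz("top",(401.2,290.4),z);c=onz("top",(489.6,303.2),z)
    d=t-c;print(z,t,c,np.linalg.norm(d),"ang",np.degrees(np.arctan2(d[1],d[0])),"tip in tool",x.T@(t-o["position"]),"collar",x.T@(c-o["position"]))
# neck mouth detection with red pot etc: brass ellipse in side view
S=cv2.imread("pics/s_h.png");g=blob(S,(10,110,60),(28,255,255),(285,195,315,235));print(cv2.boundingRect(g),cv2.minAreaRect(g))
```

```text
tool x,y [0.1649 0.9863 0.0003] [ 0.9863 -0.1649 -0.0019]
0.264 [ 0.487  -0.0935  0.264 ] [ 0.4685 -0.2069  0.264 ] 0.11487114304029096 ang 80.7698163909552 tip in tool [ 0.1832  0.0008 -0.0123] collar [ 0.0683  0.0013 -0.0123]
0.269 [ 0.4868 -0.0929  0.269 ] [ 0.4686 -0.2054  0.269 ] 0.11399834670542722 ang 80.7698163909552 tip in tool [ 0.1838  0.0006 -0.0173] collar [ 0.0698  0.0011 -0.0173]
(288, 208, 22, 20) ((298.1307373046875, 217.14617919921875), (15.787041664123535, 23.154327392578125), 74.74488067626953)
```

```bash
cat >> h.py <<'E'
M=np.array([.5442,.0978,.125]);HD=95.4
def axis(h=HD,p=30):
    h,p=np.radians(h),np.radians(p);return -np.array([np.cos(h)*np.cos(p),np.sin(h)*np.cos(p),-np.sin(p)])
def gauge(g,h,p,name=""):   # gauge origin g, heading h, tip-down p
    o=manip.get_obs();r=R.from_quat(o["ee_rot"]);a=np.radians(h-90);y=np.array([np.cos(a),np.sin(a),0]);z=np.array([0,0,-1.])
    R1=R.from_matrix(np.c_[np.cross(y,z),y,z])*R.from_euler("y",-p,degrees=True)
    t=np.array(g)-R1.apply([0,.0007,-.017]);rv=(r.inv()*R1).as_rotvec();d=r.inv().apply(t-o["position"])
    print(name,"row",np.r_[rv,d].round(4),"rows>=",round(max(np.linalg.norm(rv)/.188,np.linalg.norm(d)/.0625),1),"tcp",t)
E
python3 - <<'E'
from h import *
gauge(M+.284*axis(),HD,30,"pre")
E
```

```text
pre row [-0.0699 -0.5212 -0.2534  0.1352  0.0904 -0.0008] rows>= 3.1 tcp [ 0.5674 -0.1556  0.2523]
```

```bash
python3 jog.py '-0.018 -0.13 -0.063 0.034 0.023 -0.02 0; -0.035 -0.26 -0.127 0.068 0.045 -0.02 0; -0.052 -0.39 -0.19 0.101 0.068 -0.01 0; -0.07 -0.521 -0.2534 0.1352 0.0904 -0.001 0; -0.07 -0.521 -0.2534 0.1352 0.0904 -0.001 0; -0.07 -0.521 -0.2534 0.1352 0.0904 -0.001 0; -0.07 -0.521 -0.2534 0.1352 0.0904 -0.001 0'
python3 - <<'E'
from h import *
print(manip.get_obs()["joint_pos"])
gauge(M+.284*axis(),HD,30,"pre")
S=camrig.camera("side");T=camrig.camera("top");cv2.imwrite("pics/s_p.png",S);cv2.imwrite("pics/t_p.png",T)
cv2.imwrite("pics/a5.png",np.hstack([cv2.resize(S[120:320,220:380],(400,500)),cv2.resize(T[170:370,220:380],(400,500))]))
E
```

```text
clock: 12.62
position: [0.5674, -0.1577, 0.254]
ee_rot: [0.651, 0.713, -0.174, 0.192]
ft_force: [-1.0, 0.5, -2.1]
grip_width: 0.101
grasp_force: 78.7
[-0.6871  0.1816  0.6356  1.6957  0.4321  1.3052 -0.0861]
pre row [ 0.0004  0.0001 -0.0037  0.0026  0.0003  0.0004] rows>= 0.0 tcp [ 0.5674 -0.1556  0.2523]
```

View pics/a5.png

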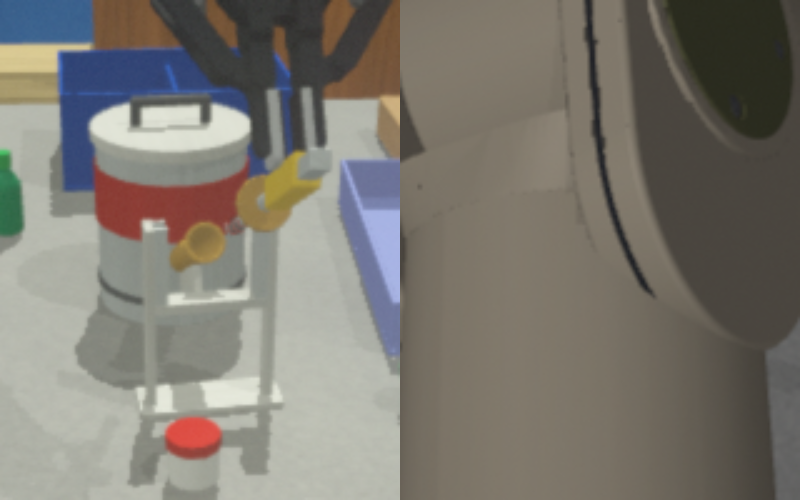

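The rod points at the mouth: collar centre at side px (326,201), mouth centre (302.8,217.2). I'll compare these with the predictions.

```bash
cat >> h.py <<'E'
def proj(n,P):
    c=C[n];p=np.linalg.inv(c["world_from_camera"])@np.r_[P,1];return np.array([c["cx"]+c["fx"]*p[0]/-p[2],c["cy"]+c["fy"]*p[1]/p[2]])
def gpt(s):  # point on rod axis s from gauge origin, from measured TCP
    o=manip.get_obs();return o["position"]+R.from_quat(o["ee_rot"]).apply([s,.0007,-.017])
E
python3 - <<'E'
from h import *
S=cv2.imread("pics/s_p.png");
print("collar pred",proj("side",gpt(.066)),proj("side",gpt(.07)),"mouth pred",proj("side",M),"tip pred",proj("side",gpt(.184)),gpt(.184), "line err", gpt(.184)-M-.1*axis())
for roi in((312,185,345,215),(285,200,312,230)):
    g=blob(S,(10,110,60),(24,255,255),roi);print(cv2.boundingRect(g),cen(cv2.convexHull(g)))
E
```

```text
collar pred [326.7713 198.2705] [326.1901 198.6889] mouth pred [302.0918 216.1356] tip pred [312.1153 208.8199] [0.5531 0.0099 0.1769] line err [ 0.0007 -0.0017  0.0019]
(314, 185, 31, 27) [328.3934 198.0492]
(288, 208, 22, 20) [299.1452 217.6722]
```

```bash
cat >> h.py <<'E'
def disc(n,P,ax,r):
    u=np.cross(ax,[1,0,0]);u/=np.linalg.norm(u);v=np.cross(ax,u);q=np.array([proj(n,P+r*(np.cos(t)*u+np.sin(t)*v)) for t in np.linspace(0,6.283,90)])
    return "x",q[:,0].min().round(1),q[:,0].max().round(1),"y",q[:,1].min().round(1),q[:,1].max().round(1)
E
python3 - <<'E'
from h import *
S=cv2.imread("pics/s_p.png");H=cv2.cvtColor(S,cv2.COLOR_BGR2HSV)
print("mouth pred",disc("side",M,axis(),.016));print("collar back",disc("side",gpt(.066),axis(),.016),"front",disc("side",gpt(.074),axis(),.016))
for r in range(188,218): print(r,"".join("Y" if (22<=h<=34 and s>150) else "b" if(8<=h<22 and s>110) else "r" if ((h<8 or h>172) and s>110) else "." for h,s,v in H[r,284:350]))
for r in range(218,232): print(r,"".join("b" if(8<=h<24 and s>110) else "r" if ((h<8 or h>172) and s>110) else "." for h,s,v in H[r,284:320]))
E
```

```text
mouth pred ('x', np.float64(293.5), np.float64(310.6), 'y', np.float64(207.5), np.float64(224.8))
collar back ('x', np.float64(315.5), np.float64(338.0), 'y', np.float64(186.9), np.float64(209.7)) front ('x', np.float64(314.4), np.float64(336.7), 'y', np.float64(187.8), np.float64(210.4))
188 .................................rr............YYYYYYY............
189 ...............................rrrr..........YYYYYYYYY............
190 .............................rrrrrr......bb.YYYYYYYYYY............
191 ...........................rrrrrrrr..bbbbbYYYYYYYYYYYY............
192 ........................rrrrrrrrrrbbbbbbb.YYYYYYYYYYYYY...........
193 ....................rrrrrrrrrrrrrbbbbbbbb.YYYYYYYYYYYYYYYYYY.YY...
194 .............rrrrrrrrrrrrrrrrrrrbbbbbbbbb.YYYYYYYYYYYYYYY.Y.Y.....
195 rrrrrrrrrrrrrrrrrrrrrrrrrrrrrrrrbbbbbbbbbbYYYYYYYYYYY.............
196 rrrrrrrrrrrrrrrrrrrrrrrrrrrrrrrbbbbbbbbbbbYYYYYYYYY...............
197 rrrrrrrrrrrrrrrrrrrrrrrrrrrrrrbbbbbbbbbb...YYYYYYY................
198 rrrrrrrrrrrrrrrrrrrrrrrrrrrrrrbbbbbbbbb....YYYYYYY................
199 rrrrrrrrrrrrrrrrrrrrrrrrr
[... 1193 characters left out ...]
bbbbbbbbbbbbbbb........................................
217 .......bbbbbbbbbbbbbbbbbbb........................................
218 .......bbbbbbbbbbbbbbbbbbb..........
219 ......bbbbbbbbbbbbbbbbbbb...........
220 .....bbbbbbbbbbbbbbbbbbbb...........
221 .....bbbbbbbbbbbbbbbbbbb............
222 ....bbbbbbbbbbbbbbbbbbbb............
223 ....bbbbbbbbbbbbbbbbbb..............
224 .....bbbbbbbbbbbbbbb................
225 .....bbbbbbb........................
226 ......bbbb..........................
227 .......bb...........................
228 ....................................
229 ....................................
230 ....................................
231 ....................................
```

The mouth agrees with prediction to within 0.5 px and the collar to about 1 px, so I'll insert.

```bash
python3 jog.py '0 0 0 0.04 0 0 0; 0 0 0 0.08 0 0 0; 0 0 0 0.1 0 0 0; 0 0 0 0.115 0 0 0; 0 0 0 0.13 0 0 0; 0 0 0 0.13 0 0 0' 80
python3 - <<'E'
from h import *
gauge(M+.074*axis(),HD,30,"final");n=axis();e=gpt(.074)-M;print("collar along",e@n,"lateral",e-(e@n)*n)
E
```

```text
clock: 13.48
position: [0.5576, -0.0434, 0.1885]
ee_rot: [0.65, 0.715, -0.174, 0.192]
ft_force: [-0.2, 0.3, -2.6]
grip_width: 0.1
grasp_force: 78.7
final row [ 0.0018  0.0006 -0.      0.0805 -0.0007  0.001 ] rows>= 1.3 tcp [0.5503 0.0255 0.1473]
collar along 0.08051137565084168 lateral [0.0007 0.0006 0.0009]
```

```bash
python3 jog.py '0 0 0 0.02 -0.0004 0 0; 0 0 0 0.04 -0.0007 0 0; 0 0 0 0.06 -0.0007 0 0; 0 0 0 0.07 -0.0007 0 0; 0 0 0 0.07 -0.0007 0 0'
python3 - <<'E'
from h import *
gauge(M+.074*axis(),HD,30,"final");n=axis();e=gpt(.074)-M;print("collar along",e@n,"lateral",e-(e@n)*n)
E
```

```text
clock: 14.1
position: [0.5511, 0.0171, 0.1532]
ee_rot: [0.65, 0.715, -0.174, 0.192]
ft_force: [-0.3, -0.0, -1.8]
grip_width: 0.097
grasp_force: 78.6
final row [0.0017 0.001  0.0006 0.0102 0.     0.001 ] rows>= 0.2 tcp [0.5503 0.0255 0.1473]
collar along 0.010225037556289581 lateral [-0.0001  0.0004  0.0008]
```

```bash
python3 jog.py '0 0 0 0.004 0 0 0; 0 0 0 0.007 0 0 0; 0 0 0 0.009 0 0 0; 0 0 0 0.011 0 0 0; 0 0 0 0.011 0 0 0'
python3 - <<'E'
from h import *
n=axis();e=gpt(.074)-M;print("collar along",e@n,"lateral",e-(e@n)*n,"axial force",manip.get_obs()["ft_force"]@n)
E
```

```text
clock: 14.72
position: [0.5504, 0.0255, 0.1483]
ee_rot: [0.65, 0.714, -0.174, 0.192]
ft_force: [0.8, -2.1, -0.9]
grip_width: 0.101
grasp_force: 78.6
collar along 0.0004828760111402282 lateral [0.0001 0.0004 0.0007] axial force 1.4117754427561444
```

```bash
python3 jog.py '0 0 0 0.001 0 0 0; 0 0 0 0.002 0 0 0; 0 0 0 0.002 0 0 0; 0 0 0 0.002 0 0 0'
python3 - <<'E'
from h import *
n=axis();e=gpt(.074)-M;print("collar along",e@n,"lateral",e-(e@n)*n,"axial force",manip.get_obs()["ft_force"]@n)
E
```

```text
clock: 15.22
position: [0.5505, 0.0255, 0.148]
ee_rot: [0.651, 0.713, -0.174, 0.193]
ft_force: [1.3, -7.5, 3.0]
grip_width: 0.101
grasp_force: 78.7
collar along 0.00031252328940620065 lateral [0.0003 0.0002 0.0003] axial force 8.042060986990673
```

The collar is seated: 8 N axial force and no further advance. I'll dwell briefly and draw it out.

```bash
python3 jog.py '0 0 0 0 0 0 0; 0 0 0 0 0 0 0; 0 0 0 -0.02 0 0 0; 0 0 0 -0.06 0 0 0; 0 0 0 -0.1 0 0 0; 0 0 0 -0.14 0 0 0; 0 0 0 -0.18 0 0 0; 0 0 0 -0.21 0 0 0; 0 0 0 -0.21 0 0 0; 0 0 0 -0.21 0 0 0'
python3 - <<'E'
from h import *
print("tip z in neck",(gpt(.184)-M)@axis())
T=np.array([.6285,-.1105,.165]);h=84;a=np.radians(h)
gauge(T-.184*np.array([np.cos(a),np.sin(a),0])+[0,0,.08],h,0,"hi");gauge(T-.184*np.array([np.cos(a),np.sin(a),0]),h,0,"final")
E
```

```text
clock: 16.48
position: [0.5669, -0.153, 0.252]
ee_rot: [0.65, 0.714, -0.173, 0.192]
ft_force: [0.0, 0.2, -1.2]
grip_width: 0.097
grasp_force: 78.6
tip z in neck 0.097593934831923
hi row [ 0.054   0.5212  0.1943 -0.1125  0.0282  0.0927] rows>= 3.0 tcp [ 0.6086 -0.2934  0.228 ]
final row [ 0.054   0.5212  0.1943 -0.0725  0.028   0.162 ] rows>= 3.0 tcp [ 0.6086 -0.2934  0.148 ]
```

```bash
python3 jog.py '0.0135 0.13 0.0486 -0.028 0.007 0.01 0; 0.027 0.26 0.097 -0.056 0.014 0.035 0; 0.04 0.39 0.1457 -0.084 0.021 0.06 0; 0.054 0.521 0.1943 -0.1125 0.0282 0.0927 0; 0.054 0.521 0.1943 -0.1125 0.0282 0.0927 0; 0.054 0.521 0.1943 -0.0925 0.0282 0.127 0; 0.054 0.521 0.1943 -0.0725 0.028 0.162 0; 0.054 0.521 0.1943 -0.0725 0.028 0.162 0; 0.054 0.521 0.1943 -0.0725 0.028 0.162 0; 0.054 0.521 0.1943 -0.0725 0.028 0.162 0; 0.054 0.521 0.1943 -0.0725 0.028 0.162 0'
python3 - <<'E'
from h import *
print("tip",gpt(.184),"origin",gpt(0))
S=camrig.camera("side");T=camrig.camera("top");print("tip px pred",proj("top",gpt(.184)),proj("side",gpt(.184)))
cv2.imwrite("pics/end.png",np.hstack([cv2.resize(S[230:480,230:450],(400,455)),cv2.resize(T[170:352,330:490],(400,455))]))
E
```

```text
clock: 17.85
position: [0.6093, -0.2941, 0.1497]
ee_rot: [0.743, 0.669, 0.0, 0.001]
ft_force: [-0.2, -0.4, -0.8]
grip_width: 0.105
grasp_force: 78.7
tip [ 0.6292 -0.1112  0.1664] origin [ 0.6099 -0.2942  0.1667]
tip px pred [400.7867 198.4711] [373.0888 247.6493]
```

View pics/end.png

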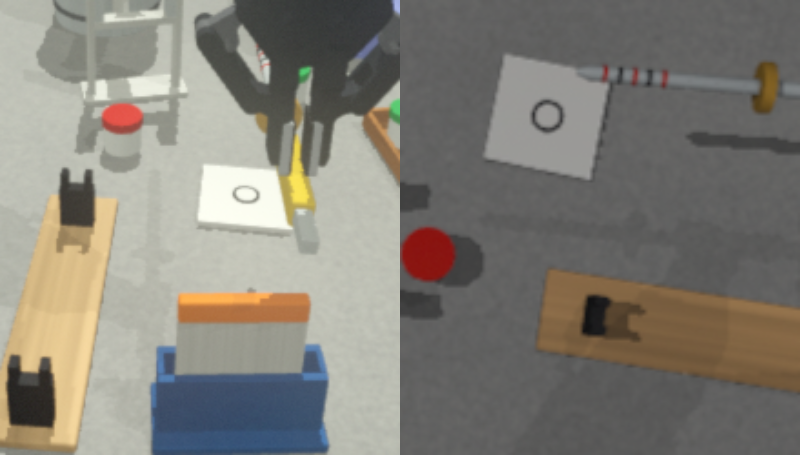

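The tip is at top px (401,199), as predicted, which puts it over the tile centre at 0.166 m. The shutter stands in the stand and the red pot hasn't moved.

```bash
python3 -c "
from workcell import manip, camrig
print(manip.hand_in())"
```

```text
the job is handed in; nothing more can be done
None
```

I handed the job in at about 18 s, no verdict shown: shutter standing released in the blue stand, gauge seated in the neck (8 N at the collar) and drawn right out, then held level with its tip over the tile centre at 0.166 m; no pot was touched on purpose, though the green pot was out of clear view in the final check.

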